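# Raise and clamp the stall's price sign

## Task

Push the loose price sign fully home onto the spigot of the telescopic stand, its board square across the stand with a broad face towards the gauge strip. Then lift the leg by its cam lever until the collar's flange is level with the brass pointer, and, holding it at that height, swing the lever fully closed. Finish while still holding the lever with the leg at the mark (do not let go), and leave the pointer and everything else on the counter where they are.

Things in the scene. Friction and masses are not known exactly. Their poses are not given: they have to be found in the camera images.
- stand: Telescopic sign stand fixed to the counter. Origin: centre of the underside of its round grey base (150 across, 14 thick), on the column's axis; z up. Its -x side (turned roughly to the robot) is the lever's side; at x = +50 stands an upright aluminium gauge strip (4 x 22, top at z = 165). Its placing and yaw vary.
- leg: Sliding leg: an aluminium sleeve 26 across and 100 long over a fixed column, with a black collar (42 across, 30 tall) at its foot that carries the cam lever. Origin on the axis at its underside, 45 above the counter when fully down (the start), 130 at most; axes as the stand's. Moves only up and down, does not turn, about 0.4 kg with the lever, and sinks by its own weight when let go.
- flange (a point): On the column's axis, at mid-thickness of the thin round flange (54 across, 5 thick) on top of the collar, 27.5 above the leg's origin. This flange is set level with the mark.
- mark (a point): Length mark: the tip of the thin tongue (4 thick) of the brass pointer clipped to the gauge strip (rider 46 wide, 12 tall), 30 from the column's axis on the stand's +x side, at mid-thickness of the tongue. Its height varies (110 to 150 above the counter); it is held by friction and is not to be shifted.
- lever (a joint): Cam lever's angle, rad: 0 = closed (end stop), 1.4 = wide open; starts open. Turns about the column's vertical axis, closing clockwise seen from above. Closed, it points along the stand's -x turned 0.65 rad clockwise (towards the stand's +y). Stiff by friction, 0.08 N m; stays where it is put; rides up and down with the leg.
- lever_grip (a point): Point to grip on the aluminium lever bar: 100 out from the column's axis, at half the bar's height (58 above the counter when the leg is down). The bar is level, straight, 12 wide, 20 tall, and reaches from 20 to 125 from the axis, pointing straight away from it; it can be pinched across its width from above, and lifting it lifts the leg.
- seat (a point): Centre of the top of the 40 x 40 plate on top of the leg (145 above the counter when the leg is down), where the sign's foot rests. Above it rises a square steel spigot 12 x 12, 23 tall, narrowed to 8 x 8 over its top 6. Axes as the stand's; z up.
- sign_center (a point): Centre (half-way up, 53 above its underside) of the loose wooden price sign, 0.13 kg, 106 tall: foot block 44 x 44 x 36 tall, on it an upright board 12 thick (along x), 90 wide (along y), 70 tall, slate on both faces, which are alike. Take the board across its thickness, 20 to 25 above this point, clear of the foot block. Stands upright, left or right of the stand.
- sign_foot (a point): Centre of the sign's underside, 53 below sign_center, axes the same. Here opens a square socket 16 x 16, 29 deep, upward into the foot block. Lies on seat when the sign is fully home, its y axis along the seat's y, either way round.
- tin_mid (a point): Bystander: paper-labelled can, 60 across, 75 tall; point at half its height. Leave alone.
- jar_a_mid (a point): Bystander: amber jar, 70 across, 100 tall; point at half its height. Leave alone.
- jar_b_mid (a point): Bystander: amber jar, 64 across, 90 tall; point at half its height. Leave alone.
- carton_mid (a point): Bystander: cardboard box 70 x 110 x 50 tall; point at half its height. Leave alone.
- bowl_mid (a point): Bystander: white bowl, 120 across, 45 tall; point at half its height. Leave alone.
- cup_mid (a point): Bystander: paper cup, 64 across, 60 tall; point at half its height. Leave alone.
- spoon: Bystander: wooden spoon, 200 long, lying on the counter. Leave alone.
Things that resemble listed ones, but are neither listed nor needed, are in the scene too. Of the things shaped like the stand, the grey one is meant. Leave any red look-alike of the part that bears sign_center alone.

How it is judged:
By the outcome, as a careful person would: the job done as asked, in the order asked, and still so for the second after the job is handed in, while the arm keeps its last pose, push and grip.
It also fails if it takes over 62 s, if anything falls off the work surface, if the arm or the gripper's body presses on something with over 40 N, if the wrist force passes 120 N, or if a joint passes its speed limit or range.

## Robot

A 6-joint arm with a two-finger parallel gripper is mounted at the origin on the work surface. World frame = base frame: x ahead of the robot, y to its left, z up, the work surface at z = 0. Lengths are in mm, angles in rad, forces in N, time in s.
With the tool pointing down it reaches from about 400 to 925 mm from the base axis. Payload 12.5 kg.
Tool frame: the origin (TCP) lies midway between the tips of the shut fingers; the grasp point (between the pads) lies 19 mm behind it; x points along the fingers, y is the direction in which the jaws open and shut, and the axes are right-handed (so a half turn about x gives the same grasp; the last joint's range is limited). The gripper opens to 95 mm and grips with 3 to 60 N. Pads are 20 mm wide; open, the fingers measure 119 mm over their backs; the gripper's body (75 mm by 180 mm) begins 59 mm behind the grasp point.
Start: joints at [1.123, 0.491, 1.559, -0, 1.092, -0.106], TCP at [209.474, 588.87, 214.661] pointing down, gripper open.
Joint ranges: [-3.1, 3.1], [-0.84, 2.19], [0.05, 2.79], [-1.13, 4.28], [0.06, 2.93], [-2.69, 2.69]. Speed limits (rad/s): [2.22, 2.22, 2.79, 3.14, 3.14, 3.14].

## Interface

Orientations are given as [roll, pitch, yaw] about the fixed x, y, z axes, in that order (R = Rz(yaw) Ry(pitch) Rx(roll)).
In Python, from cell import state, read_camera, job_done gives the robot as it stands.
- The arm moves only by the tool move_arm, never from a script. Its argument "targets" is a list of rows, each a list of 7 numbers: the shift along the world's x, y, z in m, then the turn, a rotation vector about the world's x, y, z in degrees, then the gripper's target within -1 to 1 (fully open at 1, half-way at 0, shut at -1). In form: [[dx, dy, dz, wx, wy, wz, hand], ...]. A call has 1 to 10 rows; each row is the pose to reach, as a shift and turn from the pose commanded when the call began; what a row does not reach only later rows make up. A row lasts 1/10 s, in which the tool goes at most 50 mm and 8.59 degrees, less where a joint would pass 70% of its speed; a pose out of reach is approached as far as the arm can. A call with a gripper value outside its range is refused whole. The fingers move at their own pace and stop on an object; the grip force is fixed at half the most. Time passes only in rows, so rows that repeat a pose let the fingers close. It gives the time, the measured TCP pose, the force and the opening at its end, in the units of the state.
- state(): the state, without advancing time (a new reading comes with each control period).
- read_camera(name): name is "scene" or "side" or "wrist"; returns a dict with "img" (400x640x3 uint8, blue, green, red), "mtx" (3x3 intrinsics, pixels), "cam_to_world" (4x4, takes a point from camera to world coordinates); the wrist camera has in their place "mount" (4x4, takes a point from camera to tool coordinates, whose origin is the TCP and whose axes are the tool frame's). Camera axes: x right, y up, looking along -z (the intrinsics and any distortion apply to the point x, -y, -z); pixel columns grow to the right and rows downward; lengths in mm; the calibration is good to about 2 mm. A picture is of the moment at which its call begins: read the wrist's pose just before it. There is no depth.
- job_done(): hands the job in, once; it reports no verdict.
The state is a dict: "t": time; "joints": joint angles; "qvel": joint speeds; "tau": joint torques, N m; "eef_pos": TCP position; "tcp_rot": TCP orientation; "ft_force": force on the tool from outside, world axes, zero at the start; "moment": the same for the moment, N m; "opening": opening from 0.0 (shut) to 1.0 (fully open).
Only numpy, scipy, OpenCV 4.12 (cv2) and the standard library are available. Lean on these libraries where they do the work, as an engineer would, in place of code of your own. Each camera call takes 0.05 s, during which the arm holds its last target.

## Working session

There is one attempt and no reset: what is moved stays moved. The work goes in short steps, Python scripts to look and compute and a tool call to move; the robot and the scene stay as the last step left them, time stands still between calls to the robot, and variables do not carry over. Pictures are saved under pics/ and viewed, and the job is handed in when it is done.

Besides the shell and the picture viewer there is one more tool, called as name([rows], argument=value, ...), one row to a line, values as JSON. move_arm: Moves the arm, as the interface text tells. Its arguments: {"type":"object","properties":{"targets":{"type":"array"}},"required":["targets"]}

```bash
mkdir -p pics; ls
python3 - <<'E'
from cell import state, read_camera
import cv2
s=state();print(s)
for n in ["scene","side","wrist"]:
    c=read_camera(n);cv2.imwrite(f"pics/{n}0.png",c["img"]);print(n,c["mtx"].tolist(),{k:(v.tolist() if hasattr(v,'tolist') else v) for k,v in c.items() if k not in("img","mtx")})
E
```

```text
pics
{'t': 0.0, 'joints': array([ 1.12337968e+00,  4.91543422e-01,  1.55944672e+00,  2.63840869e-05,
        1.09173330e+00, -1.05604270e-01]), 'qvel': array([-0.00074362,  0.00038415,  0.00184969,  0.0001112 ,  0.00011002,
        0.00048781]), 'tau': array([-4.09849745e-03, -6.12632918e+01, -2.58169734e+01,  6.92003220e-02,
        4.83590690e-02, -1.67759235e-04]), 'eef_pos': array([209.36272818, 588.62398064, 214.07272599]), 'tcp_rot': array([-1.69709129,  1.56966529, -2.03891585]), 'ft_force': array([-0.02169828, -1.25176597,  0.06252014]), 'moment': array([0.01867658, 0.05699301, 0.06003326]), 'opening': 0.998403896175525}
scene [[455.8104301827344, 0.0, 316.40161080718525], [0.0, 455.8104301827344, 202.80384211248997], [0.0, 0.0, 1.0]] {'cam_to_world': [[0.893722272076709, -0.3296284427309686, 0.30431166612011734, 936.2952313729161], [0.4486205669096607, 0.6562242274170018, -0.6067201581426268, -738.0523250214296], [0.00029553290838641957, 0.678759790421999, 0.7343603063664214, 1049.8395742781172], [0.0, 0.0, 0.0, 1.0]]}
side [[473.843447336987, 0.0, 324.55717177679105], [0.0, 473.843447336987, 200.09482679017998], [0.0, 0.0, 1.0]] {'cam_to_world': [[0.8066610322441096, 0.28816509624603825, -0.516002767787518, -157.31854015964342], [-0.5909449855130933, 0.37988592678998684, -0.7116675535134666, -959.866065277736], [-0.009055559386231126, 0.8790037314667238, 0.47672889246591527, 783.3344585835125], [0.0, 0.0, 0.0, 1.0]]}
wrist [[299.2355164834586, 0.0, 321.1219577595242], [0.0, 299.2355164834586, 201.26920699238354], [0.0, 0.0, 1.0]] {'mount': [[-0.0005358774910993012, 0.260585013838836, -0.9654507565888212, -170.2856806643669], [0.9999997936065471, -0.00020254526992191825, -0.0006097231147687793, -0.9782440526105995], [-0.0003544321903894967, -0.965450884062999, -0.2605848515163441, -71.8897524296952], [0.0, 0.0, 0.0, 1.0]]}
```

View pics/scene0.png

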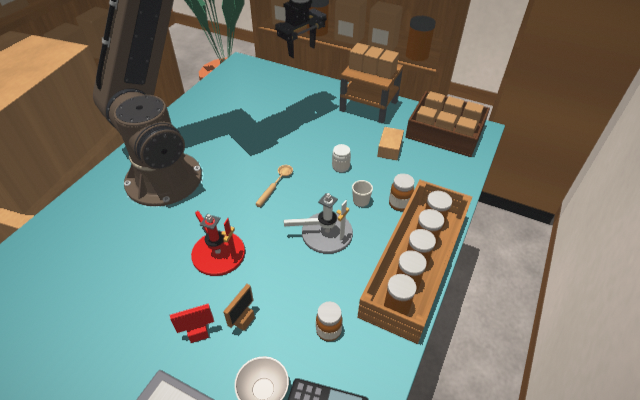

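View pics/side0.png

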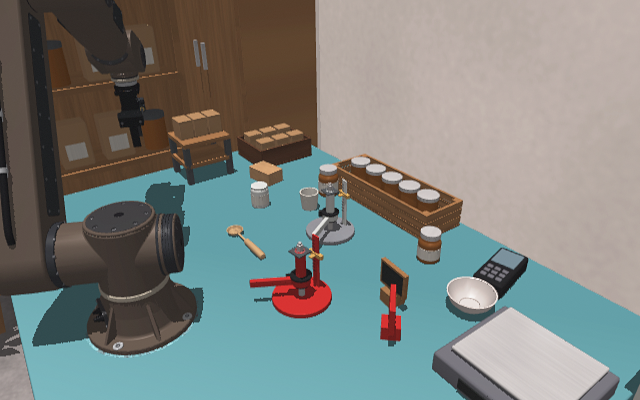

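View pics/wrist0.png

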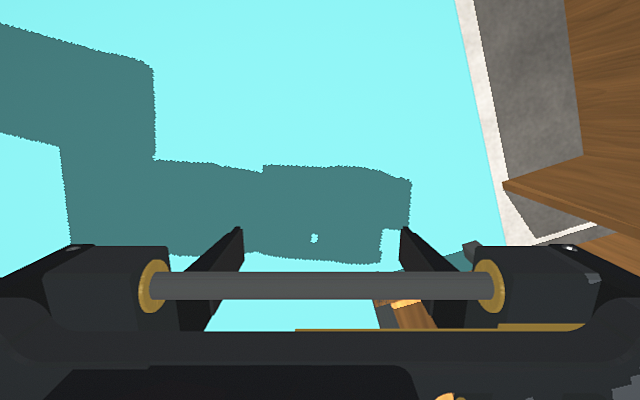

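The scene view shows the grey stand at about (327,232), with its lever out to (287,222) and its pointer at (343,212). The wooden sign is at (240,308) beside the red look-alike at (193,320). The red stand is at (217,250). I'll zoom in on these.

```bash
cat > h.py <<'E'
import numpy as np, cv2
from scipy.spatial.transform import Rotation as R
from cell import state, read_camera
def cam(n):
    s=state(); c=read_camera(n); K=c["mtx"]
    if n=="wrist":
        T=np.eye(4);T[:3,:3]=R.from_euler('xyz',s["tcp_rot"]).as_matrix();T[:3,3]=s["eef_pos"];M=T@c["mount"]
    else: M=c["cam_to_world"]
    return c["img"],K,M
def ray(K,M,uv):
    uv=np.atleast_2d(uv); d=np.c_[(uv[:,0]-K[0,2])/K[0,0],-(uv[:,1]-K[1,2])/K[1,1],-np.ones(len(uv))]
    return M[:3,3],d@M[:3,:3].T
def onz(K,M,uv,z):
    o,d=ray(K,M,uv); return o+d*((z-o[2])/d[:,2])[:,None]
def proj(K,M,P):
    P=np.atleast_2d(P); c=(P-M[:3,3])@M[:3,:3]
    return np.c_[K[0,2]+K[0,0]*c[:,0]/-c[:,2],K[1,2]+K[1,1]*-c[:,1]/-c[:,2]]
def tri(rs):
    A=np.zeros((3,3));b=np.zeros(3)
    for o,d in rs:
        d=d.ravel()/np.linalg.norm(d);Q=np.eye(3)-np.outer(d,d);A+=Q;b+=Q@o
    p=np.linalg.solve(A,b)
    return p,[np.linalg.norm(np.cross(p-o,d.ravel()/np.linalg.norm(d))) for o,d in rs]
def crop(img,x,y,w,h,k,f):
    cv2.imwrite(f,cv2.resize(img[y:y+h,x:x+w],None,fx=k,fy=k,interpolation=cv2.INTER_CUBIC))
E
python3 - <<'E'
import cv2
from h import crop
a=cv2.imread("pics/scene0.png");b=cv2.imread("pics/side0.png")
crop(a,275,175,100,85,7,"pics/sc_stand.png");crop(b,290,160,80,95,6,"pics/si_stand.png")
crop(a,160,270,110,80,7,"pics/sc_sign.png");crop(b,360,240,80,110,5,"pics/si_sign.png")
E
```

```text
(no output)
```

View pics/sc_stand.png

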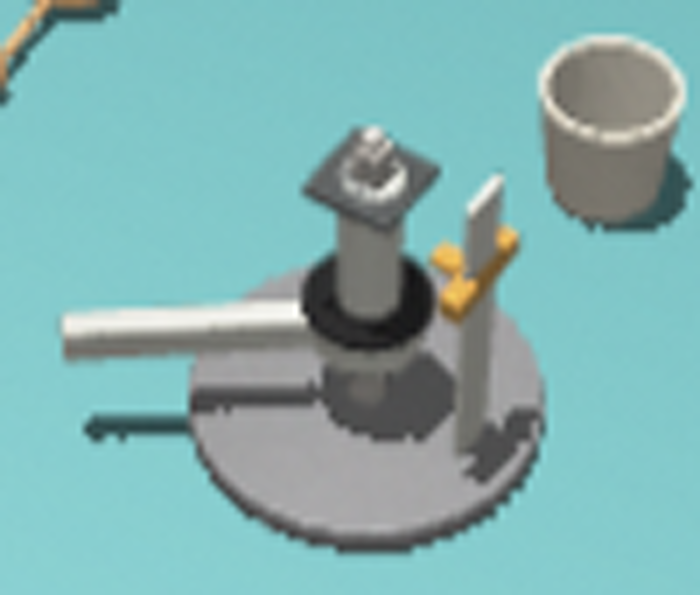

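View pics/si_stand.png

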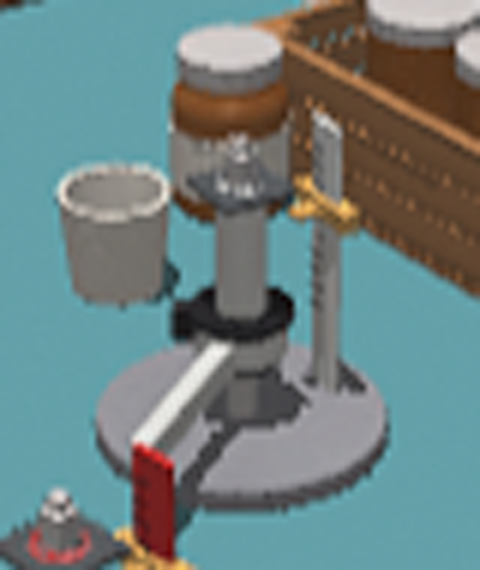

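View pics/sc_sign.png

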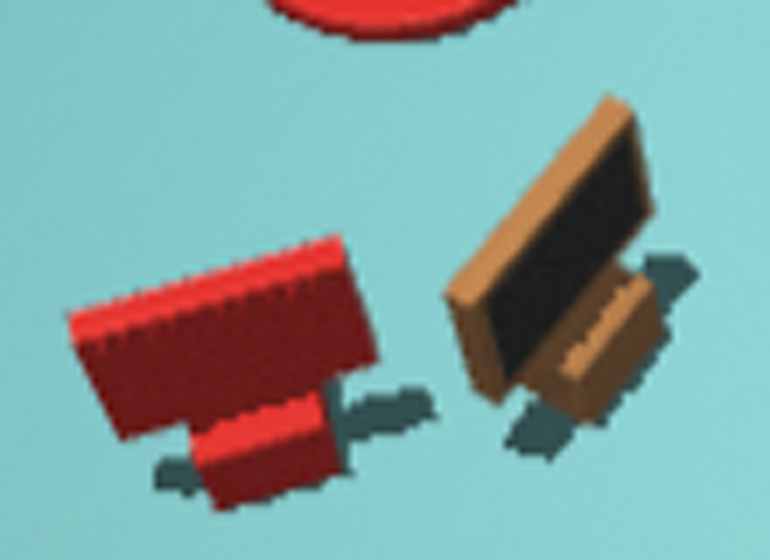

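View pics/si_sign.png

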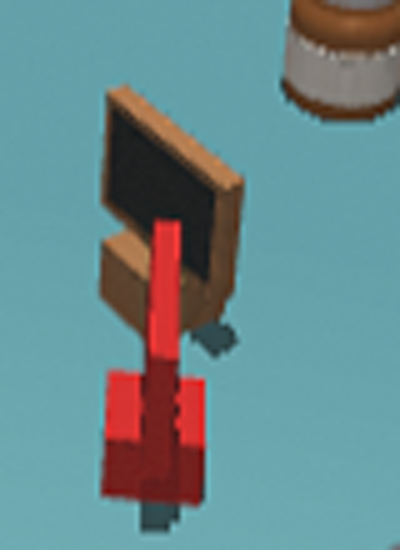

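The crops are clear. I'll compute positions from the sign's top-edge corners, the plate corners, the spigot, the base outline, the pointer and the lever end in both views.

Run:
```python
from h import *
np.set_printoptions(precision=1,suppress=True)
a,K1,M1=cam("scene");b,K2,M2=cam("side")
S=lambda p,k,x,y:(np.array(p,float)+.5)/k-.5+[x,y]
sc=S([(606,93),(636,108),(470,303),(446,293)],7,160,270)
si=S([(120,86),(243,180),(228,190),(108,92)],5,360,240)
for n,K,M,u in(("sc",K1,M1,sc),("si",K2,M2,si)):
    P=onz(K,M,u,106);print("sign",n,P,P.mean(0))
    e=P[0]-P[3] if n=="sc" else P[1]-P[0]
    print(np.linalg.norm(P[0]-P[1]),np.linalg.norm(P[1]-P[2]),np.linalg.norm(P[0]-P[3]))
ps=S([(365,128),(441,170),(390,230),(303,188)],7,275,175);P=onz(K1,M1,ps,145);print("plate sc",P,P.mean(0),[np.linalg.norm(P[i]-P[i-1]) for i in range(4)])
P1=P
for u in [(372,130)]: print("spig sc",onz(K1,M1,S([u],7,275,175),168))
print("spig si",onz(K2,M2,S([(239,142)],6,290,160),168))
print("plate si",onz(K2,M2,S([(239,183)],6,290,160),145))
# base by mask
for n,I,K,M,box in(("sc",a,K1,M1,(295,190,65,70)),("si",b,K2,M2,(300,205,60,45))):
    x,y,w,h=box;hsv=cv2.cvtColor(I[y:y+h,x:x+w],cv2.COLOR_BGR2HSV);m=((hsv[...,1]<40)&(hsv[...,2]>60)).astype(np.uint8)
    v,uu=np.nonzero(m);Q=onz(K,M,np.c_[uu+x,v+y],14)[:,:2]
    c=cv2.convexHull(Q.astype(np.float32));print("base",n,cv2.minEnclosingCircle(c))
# pointer, strip, lever
for nm,u,z in(("strip base",(468,450),14),("strip top",(487,195),165),("lev end top",(63,316),68),("lev end bot",(65,358),48)): print(nm,onz(K1,M1,S([u],7,275,175),z))
print(tri([ray(K1,M1,S([(446,252)],7,275,175)),ray(K2,M2,S([(303,210)],6,290,160))]))
print(tri([ray(K1,M1,S([(492,180)],7,275,175)),ray(K2,M2,S([(327,116)],6,290,160))]), "strip top")
```

```text
sign sc [[ 511.5 -271.1  106. ]
 [ 524.1 -271.6  106. ]
 [ 515.4 -359.8  106. ]
 [ 506.2 -360.3  106. ]] [ 514.3 -315.7  106. ]
12.554000883964171 88.63354124434521 89.34666047800728
sign si [[ 518.8 -271.5  106. ]
 [ 513.5 -360.9  106. ]
 [ 502.7 -362.1  106. ]
 [ 510.7 -271.7  106. ]] [ 511.5 -316.5  106. ]
89.6154899952931 10.889950213799628 8.095112396429142
plate sc [[570.   55.7 145. ]
 [606.3  48.5 145. ]
 [602.1  11.1 145. ]
 [562.6  15.8 145. ]] [585.3  32.8 145. ] [np.float64(40.54265467839688), np.float64(37.024330719462355), np.float64(37.60044278869307), np.float64(39.82223821455413)]
spig sc [[582.2  35.8 168. ]]
spig si [[580.8  33.2 168. ]]
plate si [[581.5  34.2 145. ]]
base sc ((592.782958984375, 90.24333190917969), 138.15072631835938)
base si ((576.727294921875, 60.68598937988281), 146.89898681640625)
strip base [[635.1  23.6  14. ]]
strip top [[634.6  27.1 165. ]]
lev end top [[475.5 -27.   68. ]]
lev end bot [[478.  -31.9  48. ]]
(array([617.9,  30.2, 120.5]), [np.float64(0.4601034215265252), np.float64(0.4601034215266028)])
(array([634.2,  32.4, 167.2]), [np.float64(0.605515513986318), np.float64(0.6055155139863704)]) strip top
```

Run:
```python
from h import *
np.set_printoptions(precision=3,suppress=True)
s=state();m=R.from_euler('xyz',s["tcp_rot"]).as_matrix();print(m,s["joints"],s["t"])
a,K1,M1=cam("scene")
for n,u,z in(("redsign R top",(343/7+160,240/7+270),106),("redsign L top",(70/7+160,315/7+270),106),("can",(341,150),75),("cup",(362,187),60),("jarA",(404,180),100),("jarB",(329,310),90),("spoon",(285,171),10),("crate corner",(362,290),60),("redstand spigot",(211,216),168),("bowl",(262,370),45)): print(n,onz(K1,M1,[u],z))
```

```text
[[-0.     0.335  0.942]
 [-0.     0.942 -0.335]
 [-1.    -0.    -0.   ]] [ 1.123  0.491  1.559 -0.     1.092 -0.106] 0.25
redsign R top [[ 465.725 -359.78   106.   ]]
redsign L top [[ 402.12  -422.821  106.   ]]
can [[498.812 312.963  75.   ]]
cup [[621.107 201.035  60.   ]]
jarA [[734.153 246.265 100.   ]]
jarB [[ 719.319 -239.021   90.   ]]
spoon [[347.704 202.772  10.   ]]
crate corner [[ 762.367 -135.492   60.   ]]
redstand spigot [[ 349.907 -172.071  168.   ]]
bowl [[ 639.895 -418.764   45.   ]]
```

Stand axis is about (583,34) with yaw about -8°, and the sign is about (513,-316) with yaw about -4.5°. I'll look at the stand with the wrist camera on the way over.

move_arm([
  [0.374,-0.655,0.09,0,0,-78,0.2],
  [0.374,-0.655,0.09,0,0,-78,0.2],
  [0.374,-0.655,0.09,0,0,-78,0.2],
  [0.374,-0.655,0.09,0,0,-78,0.2],
  [0.374,-0.655,0.09,0,0,-78,0.2],
  [0.374,-0.655,0.09,0,0,-78,0.2],
  [0.374,-0.655,0.09,0,0,-78,0.2],
  [0.374,-0.655,0.09,0,0,-78,0.2],
  [0.374,-0.655,0.09,0,0,-78,0.2],
  [0.374,-0.655,0.09,0,0,-78,0.2],
])

```text
t: 1.3
eef_pos: [456.3, 155.8, 274.4]
tcp_rot: [1.934, 1.57, 0.225]
ft_force: [0.9, 1.3, 0.3]
opening: 0.596
```

move_arm([
  [0.127,-0.222,0.03,0,0,0,0.2],
  [0.127,-0.222,0.03,0,0,0,0.2],
  [0.127,-0.222,0.03,0,0,0,0.2],
  [0.127,-0.222,0.03,0,0,0,0.2],
  [0.127,-0.222,0.03,0,0,0,0.2],
  [0.127,-0.222,0.03,0,0,0,0.2],
  [0.127,-0.222,0.03,0,0,0,0.2],
])

```text
t: 2.0
eef_pos: [582.9, -65.5, 303.4]
tcp_rot: [-1.769, 1.57, 2.809]
ft_force: [-1.2, 0.9, 0.0]
opening: 0.597
```

Run:
```python
from h import *
np.set_printoptions(precision=3,suppress=True)
a,K,M=cam("wrist");s=state();m=R.from_euler('xyz',s["tcp_rot"]).as_matrix();print(m,s["eef_pos"],s["ft_force"],s["joints"],s["qvel"])
cv2.imwrite("pics/w1.png",a);np.savez("w1.npz",K=K,M=M);print(proj(K,M,[[583.5,34,168],[583.5,34,14]]))
```

```text
[[-0.001  0.991 -0.133]
 [ 0.    -0.133 -0.991]
 [-1.    -0.001 -0.   ]] [582.308 -64.241 303.462] [ 0.058  0.189 -0.063] [-0.223  0.359  1.534  0.     1.25  -0.089] [ 0.028 -0.016  0.018  0.002 -0.002  0.005]
[[306.788  91.985]
 [311.556 101.899]]
```

View pics/w1.png

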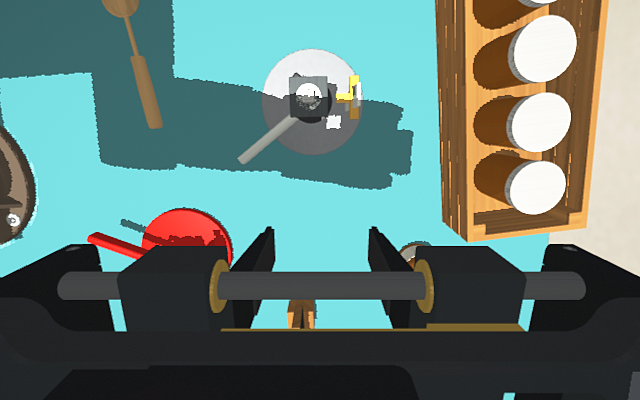

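The stand shows from above at about (312,100): plate around (308,97), pointer at (352,97), lever end at (243,160). I'll retake it at rest and enlarge it.

Run:
```python
from h import *
np.set_printoptions(precision=3,suppress=True)
a,K,M=cam("wrist");s=state();print(s["eef_pos"],s["qvel"][:3])
cv2.imwrite("pics/w2.png",a);np.savez("w2.npz",K=K,M=M);print(proj(K,M,[[583.5,34,168],[583.5,34,14]]))
crop(a,230,40,140,130,5,"pics/w2c.png")
```

```text
[582.081 -63.519 303.649] [ 0.018 -0.012  0.006]
[[307.75   93.303]
 [312.217 102.777]]
```

View pics/w2c.png

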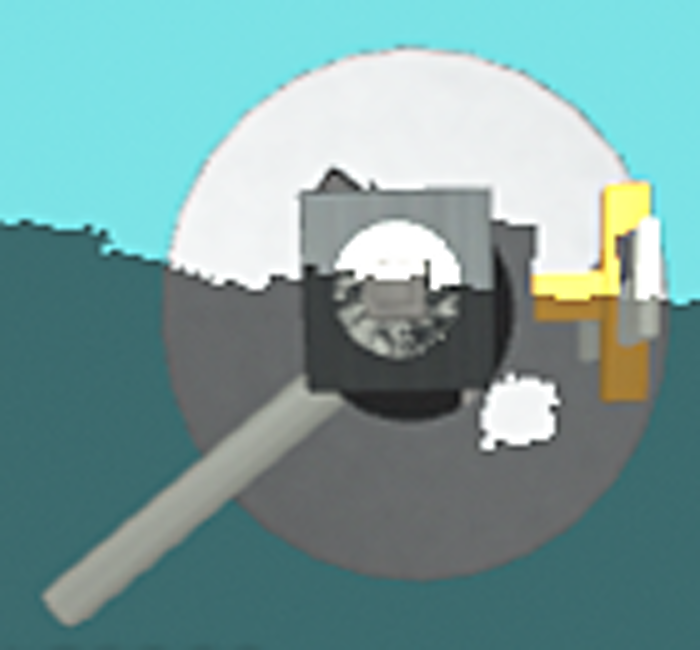

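Run:
```python
from h import *
np.set_printoptions(precision=1,suppress=True)
d=np.load("w2.npz");K,M=d["K"],d["M"]
S=lambda p:(np.array(p,float)+.5)/5-.5+[230,40]
P=onz(K,M,S([(301,191),(492,189),(493,390),(305,392)]),145);print(P,P.mean(0))
for i,j in((0,1),(3,2)): e=P[j]-P[i];print("len",np.linalg.norm(e),"yaw",np.degrees(np.arctan2(e[1],e[0])))
for i,j in((3,0),(2,1)): e=P[j]-P[i];print("len",np.linalg.norm(e),"yaw",np.degrees(np.arctan2(e[1],e[0]))-90)
print("spigot",onz(K,M,S([(391,297)]),168))
ang=[(162,315),(667,315),(420,47),(420,580)];B=onz(K,M,S(ang),14);print("base",B,(B[0]+B[1])/2,(B[2]+B[3])/2)
L=onz(K,M,S([(40,598),(68,628),(300,375),(340,408)]),68);print("lever",L);
e=(L[0]+L[1])/2-np.array([583,34,68]);print(np.linalg.norm(e),np.degrees(np.arctan2(e[1],e[0]))%360)
for k in(0,1):
  e=L[k]-L[k+2];print("edge",np.degrees(np.arctan2(e[1],e[0]))%360)
Q=onz(K,M,S([(602,183),(650,183),(648,400),(601,402)]),120.5+6);print("rider",Q,Q.mean(0));e=Q[0]-Q[3];print(np.linalg.norm(e),np.degrees(np.arctan2(e[1],e[0]))-90)
print("tip",onz(K,M,S([(533,297)]),122.5))
```

```text
[[566.8  53.3 145. ]
 [605.6  48.5 145. ]
 [600.8   9.2 145. ]
 [561.3  14.  145. ]] [583.6  31.3 145. ]
len 39.123481680398356 yaw -7.051693891442997
len 39.797928934258096 yaw -7.0290694939686915
len 39.667001028642645 yaw -7.944439293063397
len 39.646511086476885 yaw -6.970180928556246
spigot [[582.8  28.8 168. ]]
base [[510.8  44.   14. ]
 [657.1  24.4  14. ]
 [595.5 104.7  14. ]
 [574.8 -42.3  14. ]] [584.   34.2  14. ] [585.1  31.2  14. ]
lever [[474.4 -27.7  68. ]
 [480.2 -36.7  68. ]
 [553.3  20.2  68. ]
 [562.4  10.6  68. ]]
124.73651306154756 212.07387199077473
edge 211.25188026190665
edge 209.94958425410724
rider [[630.   48.9 126.5]
 [640.3  47.6 126.5]
 [635.4   2.6 126.5]
 [624.9   3.5 126.5]] [632.6  25.7 126.5]
45.683529781251245 -6.467752665461575
tip [[612.7  28.  122.5]]
```

The plate edges give stand yaw -7.2° and an axis of about (583.5,32.5). Tip and rider agree. Next is a hover above the sign.

move_arm([
  [-0.0695,-0.2525,-0.1,0,0,3.1,0.2],
  [-0.0695,-0.2525,-0.1,0,0,3.1,0.2],
  [-0.0695,-0.2525,-0.1,0,0,3.1,0.2],
  [-0.0695,-0.2525,-0.1,0,0,3.1,0.2],
  [-0.0695,-0.2525,-0.1,0,0,3.1,0.2],
  [-0.0695,-0.2525,-0.1,0,0,3.1,0.2],
  [-0.0695,-0.2525,-0.1,0,0,3.1,0.2],
  [-0.0695,-0.2525,-0.1,0,0,3.1,0.2],
  [-0.0695,-0.2525,-0.1,0,0,3.1,0.2],
])

```text
t: 3.0
eef_pos: [513.7, -315.1, 204.7]
tcp_rot: [1.268, 1.57, -0.379]
ft_force: [0.1, 0.5, -0.8]
opening: 0.598
```

Run:
```python
from h import *
np.set_printoptions(precision=2,suppress=True)
a,K,M=cam("wrist");s=state();m=R.from_euler('xyz',s["tcp_rot"]).as_matrix();print(s["t"],s["eef_pos"],s["qvel"][:3],np.degrees(np.arctan2(m[1,1],m[0,1])))
cv2.imwrite("pics/w3.png",a);np.savez("w3.npz",K=K,M=M);print(proj(K,M,[[513,-316,106]]))
```

```text
3.05 [ 513.84 -315.14  204.71] [-0.  0. -0.] -4.367881257935374
[[319.18 201.72]]
```

View pics/w3.png

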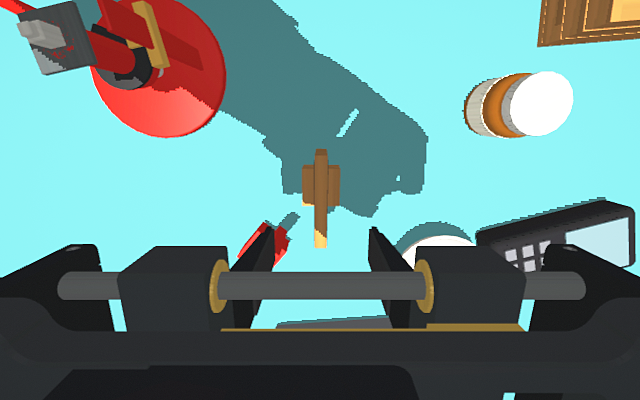

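The board runs from (321,149) to (321,247), parallel to the fingers and midway between them. I'll descend and grip.

move_arm([
  [0.0008,0.0015,-0.04,0,0,0,0.2],
  [0.0008,0.0015,-0.08,0,0,0,0.2],
  [0.0008,0.0015,-0.115,0,0,0,0.2],
  [0.0008,0.0015,-0.135,0,0,0,0.2],
  [0.0008,0.0015,-0.149,0,0,0,0.2],
  [0.0008,0.0015,-0.149,0,0,0,0.2],
  [0.0008,0.0015,-0.149,0,0,0,-1],
  [0.0008,0.0015,-0.149,0,0,0,-1],
  [0.0008,0.0015,-0.149,0,0,0,-1],
  [0.0008,0.0015,-0.149,0,0,0,-1],
])

```text
t: 4.05
eef_pos: [514.2, -315.5, 55.7]
tcp_rot: [1.013, 1.57, -0.636]
ft_force: [-0.5, 0.3, -0.5]
opening: 0.318
```

move_arm([
  [0,0,0,0,0,0,-1],
  [0,0,0,0,0,0,-1],
  [0,0,0,0,0,0,-1],
])

```text
t: 4.35
eef_pos: [513.9, -315.3, 54.9]
tcp_rot: [-2.674, 1.571, 1.96]
ft_force: [-0.9, 0.2, 0.3]
opening: 0.126
```

move_arm([
  [0,0,0.03,0,0,0,-1],
  [0,0,0.07,0,0,0,-1],
  [0,0,0.12,0,0,0,-1],
  [0,0,0.17,0,0,0,-1],
  [0,0,0.21,0,0,0,-1],
  [0,0,0.21,0,0,0,-1],
])

```text
t: 4.95
eef_pos: [515.2, -316.2, 270.5]
tcp_rot: [0.996, 1.562, -0.653]
ft_force: [-0.3, -0.7, -2.0]
opening: 0.122
```

move_arm([
  [0.07,0.347,0,0,0,-2.9,-1],
  [0.07,0.347,0,0,0,-2.9,-1],
  [0.07,0.347,0,0,0,-2.9,-1],
  [0.07,0.347,0,0,0,-2.9,-1],
  [0.07,0.347,0,0,0,-2.9,-1],
  [0.07,0.347,0,0,0,-2.9,-1],
  [0.07,0.347,0,0,0,-2.9,-1],
  [0.07,0.347,0,0,0,-2.9,-1],
  [0.07,0.347,0,0,0,-2.9,-1],
  [0.07,0.347,0,0,0,-2.9,-1],
])

```text
t: 5.95
eef_pos: [583.7, 30.9, 264.2]
tcp_rot: [-1.206, 1.57, -2.906]
ft_force: [0.1, -0.9, -1.4]
opening: 0.125
```

Run:
```python
from h import *
np.set_printoptions(precision=2,suppress=True)
a,K,M=cam("scene");b,K2,M2=cam("side")
s=state();m=R.from_euler('xyz',s["tcp_rot"]).as_matrix();print(s["t"],s["eef_pos"],s["qvel"][:3],np.degrees(np.arctan2(m[1,1],m[0,1])),s["ft_force"])
p=s["eef_pos"];print(proj(K,M,[p,p-[0,0,55]]),proj(K2,M2,[p,p-[0,0,55]]))
crop(a,270,120,110,130,4,"pics/sc4.png");crop(b,280,80,110,160,4,"pics/si4.png")
```

```text
6.05 [583.77  30.35 264.6 ] [-0. -0. -0.] -7.478991152302502 [-0.21  0.44 -1.23]
[[328.06 168.14]
 [327.66 183.61]] [[330.72 152.6 ]
 [330.77 170.35]]
```

View pics/sc4.png

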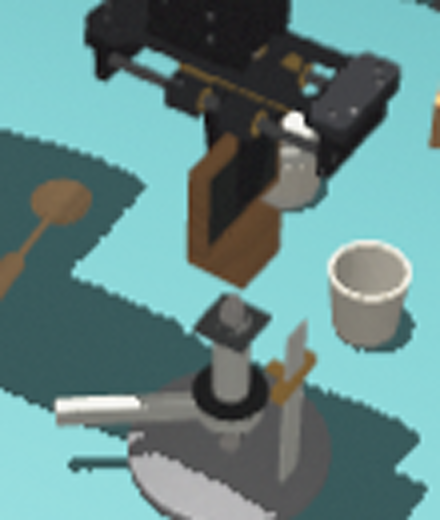

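View pics/si4.png

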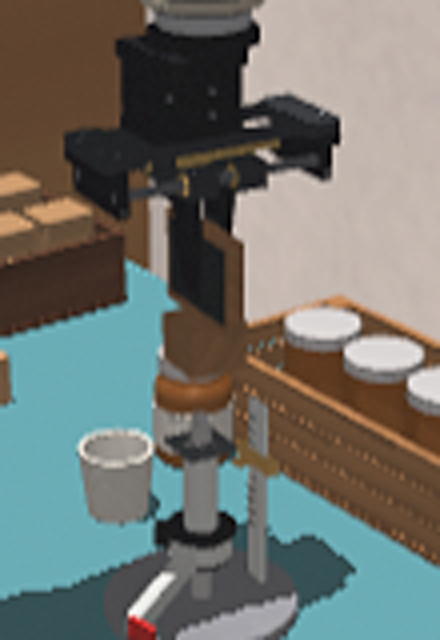

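Run:
```python
from h import *
a,K,M=cam("scene");b,K2,M2=cam("side")
crop(a,310,145,40,60,10,"pics/sc5.png");crop(b,315,130,35,75,8,"pics/si5.png")
A=cv2.imread("pics/sc5.png");B=cv2.imread("pics/si5.png");h=600
B=cv2.resize(B,None,fx=1,fy=1);cv2.imwrite("pics/both5.png",np.hstack([A,B]));print(A.shape,B.shape)
```

```text
(600, 400, 3) (600, 280, 3)
```

View pics/both5.png

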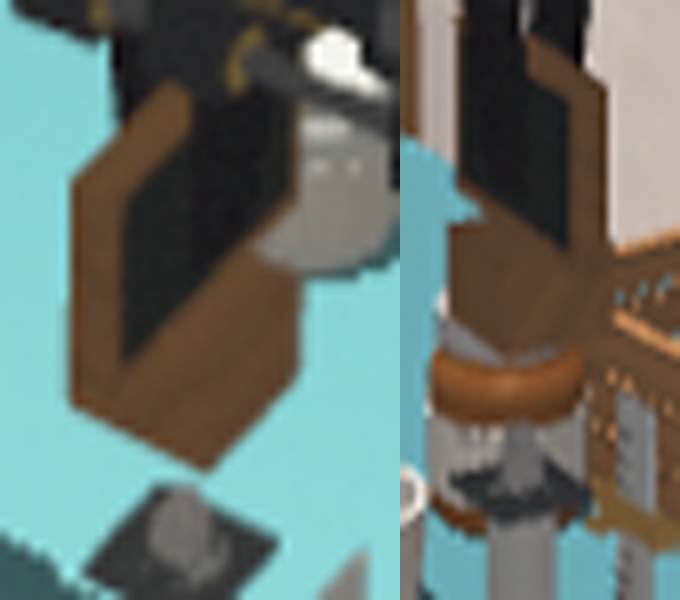

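Run:
```python
from h import *
np.set_printoptions(precision=1,suppress=True)
a,K,M=cam("scene");b,K2,M2=cam("side")
S=lambda p,k,x,y:(np.array(p,float)+.5)/k-.5+[x,y]
th=np.radians(-7.3);ex=np.array([np.cos(th),np.sin(th),0]);ey=np.array([-ex[1],ex[0],0])
P=onz(K,M,S([(205,471),(299,375)],10,310,145),209);print(P,np.linalg.norm(P[0]-P[1]),P.mean(0)-22*ex)
T=onz(K,M,S([(72,183),(192,115),(170,82)],10,310,145),209+106);print(T,T[0]+6*ex+45*ey)
# side: foot left-bottom corner (450,310), near-bottom corner (510,358); board near top-right corner (605,85)
Q=onz(K2,M2,S([(450-400,310),(510-400,360)],8,315,130),209);print(Q,np.linalg.norm(Q[0]-Q[1]))
T2=onz(K2,M2,S([(606-400,86)],8,315,130),209+106);print(T2,T2-6*ex+45*ey)
pl=onz(K,M,S([(278,545),(85,570),(160,485)],10,310,145),145);print("plate",pl,(pl[0]+pl[1])/2)
pl=onz(K2,M2,S([(450-400,478),(592-400,495),(510-400,522)],8,315,130),145);print("plate si",pl,(pl[0]+pl[1])/2)
sp=onz(K,M,S([(183,495)],10,310,145),168);print(sp,onz(K2,M2,S([(520-400,425)],8,315,130),168))
```

```text
[[601.7   7.3 209. ]
 [608.6  50.  209. ]] 43.290902423163075 [583.3  31.4 209. ]
[[574.2 -14.4 315. ]
 [589.3  20.5 315. ]
 [579.2  29.  315. ]] [585.9  29.5 315. ]
[[570.   60.1 209. ]
 [562.1  13.  209. ]] 47.74526903454287
[[583.5 -13.4 315. ]] [[583.3  32.  315. ]]
plate [[606.1  47.6 145. ]
 [563.3  15.7 145. ]
 [567.5  53.6 145. ]] [584.7  31.6 145. ]
plate si [[564.2  53.5 145. ]
 [597.6  11.1 145. ]
 [561.1  12.3 145. ]] [580.9  32.3 145. ]
[[584.   32.9 168. ]] [[583.4  35.9 168. ]]
```

Foot over spigot agrees to about 1–1.5 mm. I'll shift +y 1.5 mm and lower until just past the spigot's top, watching the force.

move_arm([
  [0,0.0015,-0.02,0,0,0.2,-1],
  [0,0.0015,-0.034,0,0,0.2,-1],
  [0,0.0015,-0.039,0,0,0.2,-1],
  [0,0.0015,-0.044,0,0,0.2,-1],
  [0,0.0015,-0.047,0,0,0.2,-1],
  [0,0.0015,-0.047,0,0,0.2,-1],
])

```text
t: 6.85
eef_pos: [584.0, 33.1, 218.0]
tcp_rot: [1.445, 1.571, -0.251]
ft_force: [-0.1, -0.1, -1.5]
opening: 0.126
```

Run:
```python
from h import *
np.set_printoptions(precision=2,suppress=True)
a,K,M=cam("scene");b,K2,M2=cam("side")
s=state();print(s["t"],s["eef_pos"],s["ft_force"],s["moment"])
A=cv2.resize(a[145:225,300:360],None,fx=7,fy=7,interpolation=2);B=cv2.resize(b[145:225,305:350],None,fx=7,fy=7,interpolation=2);cv2.imwrite("pics/both6.png",np.hstack([A,B]))
```

```text
6.95 [584.14  33.17 218.34] [-0.49  0.61 -1.53] [-0.1   0.04 -0.  ]
```

View pics/both6.png

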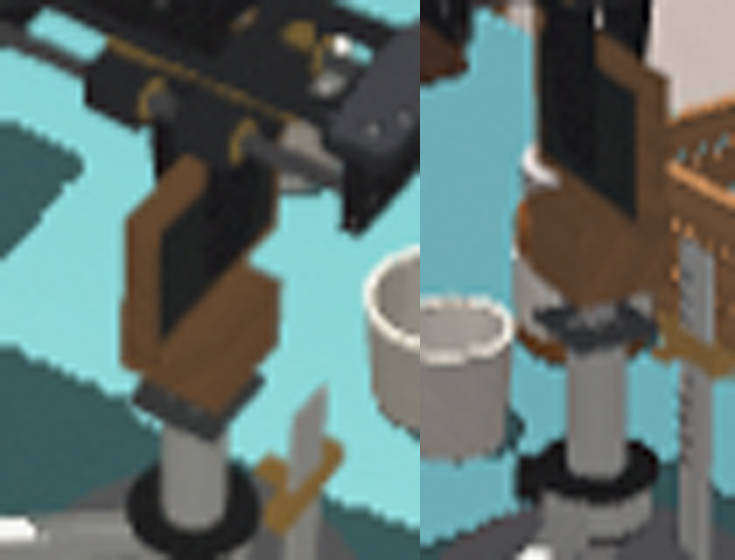

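The foot is centred over the plate, and its underside at about 163 is already past the spigot's tip (168) with no added force. I'll continue down.

move_arm([
  [0,0,-0.004,0,0,0,-1],
  [0,0,-0.008,0,0,0,-1],
  [0,0,-0.012,0,0,0,-1],
  [0,0,-0.012,0,0,0,-1],
])

```text
t: 7.35
eef_pos: [583.7, 33.2, 205.2]
tcp_rot: [-1.47, 1.57, 3.117]
ft_force: [-0.2, -0.1, -1.9]
opening: 0.124
```

move_arm([
  [0,0,-0.003,0,0,0,-1],
  [0,0,-0.006,0,0,0,-1],
  [0,0,-0.006,0,0,0,-1],
  [0,0,-0.006,0,0,0,-1],
])

```text
t: 7.75
eef_pos: [584.0, 33.2, 199.9]
tcp_rot: [1.485, 1.571, -0.211]
ft_force: [0.3, -0.0, -0.3]
opening: 0.124
```

move_arm([
  [0,0,-0.001,0,0,0,-1],
  [0,0,-0.002,0,0,0,-1],
  [0,0,-0.002,0,0,0,-1],
  [0,0,-0.002,0,0,0,-1],
])

```text
t: 8.15
eef_pos: [584.1, 33.3, 199.8]
tcp_rot: [1.608, 1.569, -0.088]
ft_force: [-4.5, 0.5, 16.6]
opening: 0.126
```

Run:
```python
from h import *
np.set_printoptions(precision=2,suppress=True)
a,K,M=cam("scene");b,K2,M2=cam("side")
s=state();print(s["t"],s["eef_pos"],s["ft_force"],s["moment"])
A=cv2.resize(a[155:235,300:360],None,fx=7,fy=7,interpolation=2);B=cv2.resize(b[145:225,305:350],None,fx=7,fy=7,interpolation=2);cv2.imwrite("pics/both7.png",np.hstack([A,B]))
```

```text
8.25 [584.07  33.25 199.82] [-5.44 -0.11 16.48] [-0.09  1.48 -0.01]
```

View pics/both7.png

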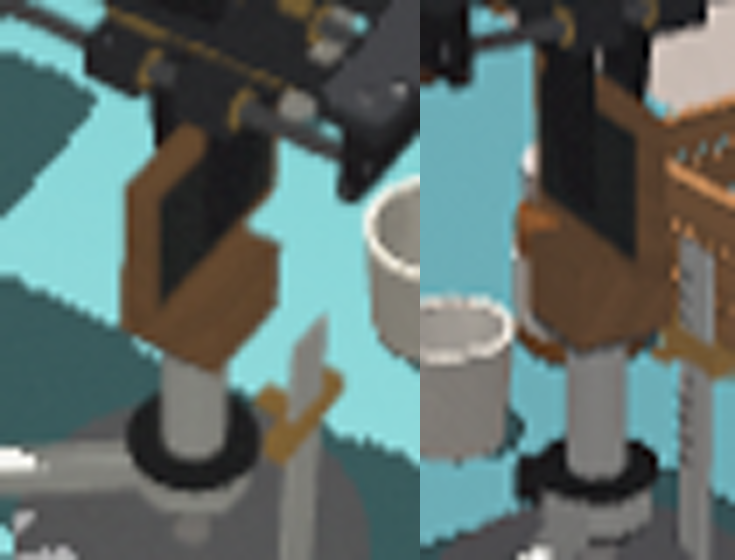

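The foot has swallowed the plate and the height is 199.8 under 16 N, so the sign is seated hard. I'll relax the push, open and rise.

move_arm([
  [0,0,0.002,0,0,0,-1],
  [0,0,0.002,0,0,0,0],
  [0,0,0.002,0,0,0,0],
  [0,0,0.002,0,0,0,0],
  [0,0,0.002,0,0,0,0],
  [0,0,0.002,0,0,0,0],
  [0,0,0.02,0,0,0,0],
  [0,0,0.06,0,0,0,0],
  [0,0,0.1,0,0,0,0],
  [0,0,0.12,0,0,0,0],
])

```text
t: 9.25
eef_pos: [584.5, 33.2, 321.3]
tcp_rot: [1.636, 1.567, -0.061]
ft_force: [0.1, -0.0, -0.4]
opening: 0.501
```

move_arm([
  [-0.0865,-0.052,0,0,0,8.5,0.2],
  [-0.0865,-0.052,0,0,0,17,0.2],
  [-0.0865,-0.052,0,0,0,25.5,0.2],
  [-0.0865,-0.052,0,0,0,34,0.2],
  [-0.0865,-0.052,0,0,0,42.5,0.2],
  [-0.0865,-0.052,0,0,0,51,0.2],
  [-0.0865,-0.052,0,0,0,59.5,0.2],
  [-0.0865,-0.052,0,0,0,68,0.2],
  [-0.0865,-0.052,0,0,0,76.5,0.2],
  [-0.0865,-0.052,0,0,0,85,0.2],
])

```text
t: 10.25
eef_pos: [497.4, -18.8, 317.9]
tcp_rot: [1.739, 1.571, 1.532]
ft_force: [-0.7, -0.2, 0.1]
opening: 0.596
```

Run:
```python
from h import *
np.set_printoptions(precision=2,suppress=True)
a,K,M=cam("scene");b,K2,M2=cam("side")
s=state();m=R.from_euler('xyz',s["tcp_rot"]).as_matrix();print(s["t"],s["eef_pos"],s["ft_force"],np.degrees(np.arctan2(m[1,1],m[0,1])),s["joints"])
A=cv2.resize(a[145:245,275:365],None,fx=5,fy=5,interpolation=2);B=cv2.resize(b[145:245,300:360],None,fx=5,fy=5,interpolation=2);cv2.imwrite("pics/both8.png",np.hstack([A,B]))
```

```text
10.35 [497.41 -18.77 317.89] [-0.55 -0.28 -0.22] 77.94655797836911 [-0.17  0.21  1.71  0.    1.22 -1.53]
```

View pics/both8.png

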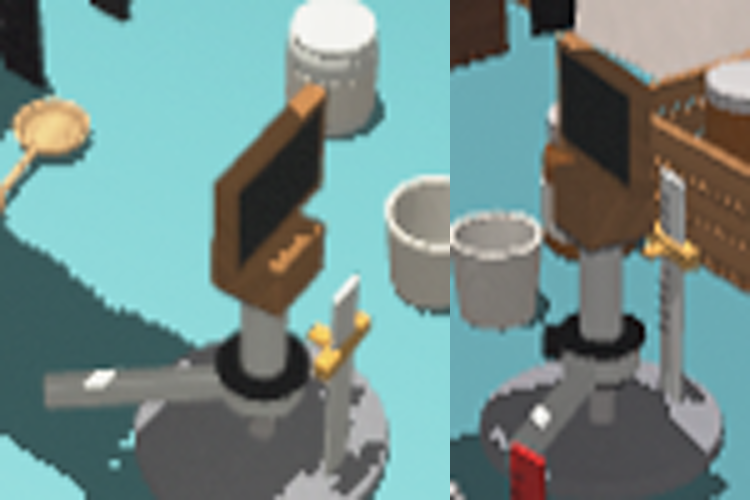

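The sign stands upright and square after release. I'll finish the turn and come lower for a look at the lever.

move_arm([
  [0,0,0,0,0,8.5,0.2],
  [0,0,0,0,0,17,0.2],
  [0,0,0,0,0,25.5,0.2],
  [0,0,0,0,0,34,0.2],
  [0,0,-0.03,0,0,42.5,0.2],
  [0,0,-0.08,0,0,42.7,0.2],
  [0,0,-0.12,0,0,42.7,0.2],
  [0,0,-0.16,0,0,42.7,0.2],
  [0,0,-0.16,0,0,42.7,0.2],
])

```text
t: 11.25
eef_pos: [495.4, -18.5, 154.3]
tcp_rot: [2.432, 1.563, 2.961]
ft_force: [-0.4, 0.3, 0.6]
opening: 0.601
```

Run:
```python
from h import *
np.set_printoptions(precision=2,suppress=True)
a,K,M=cam("wrist")
s=state();m=R.from_euler('xyz',s["tcp_rot"]).as_matrix();print(s["t"],s["eef_pos"],s["ft_force"],np.degrees(np.arctan2(m[1,1],m[0,1])),s["joints"])
cv2.imwrite("pics/w9.png",a);np.savez("w9.npz",K=K,M=M)
th=np.radians(210.7);d=np.array([np.cos(th),np.sin(th),0]);o=np.array([583.5,32.5,68]);print(proj(K,M,[o+d*100,o+d*125,o+d*60]))
```

```text
11.3 [496.79 -18.67 156.92] [ 0.18 -1.14  1.04] 120.32240834936353 [-0.17  0.39  1.93  0.    0.83 -2.27]
[[321.07 207.76]
 [320.86 180.2 ]
 [321.38 249.23]]
```

View pics/w9.png

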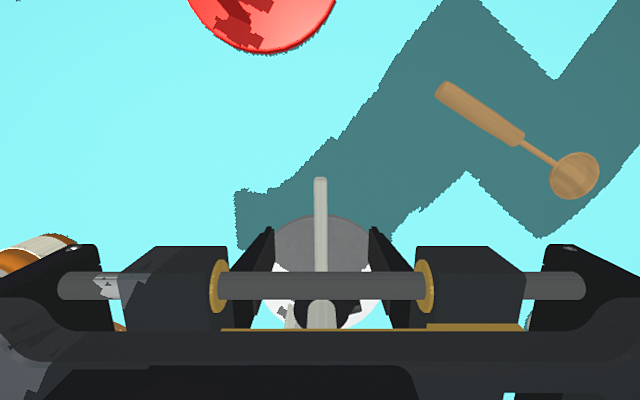

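The lever lies at column 321 with its tip at row 178, as predicted and aligned with the tool. I'll descend and pinch it.

move_arm([
  [0,0,-0.04,0,0,0,0.2],
  [0,0,-0.075,0,0,0,0.2],
  [0,0,-0.1,0,0,0,0.2],
  [0,0,-0.117,0,0,0,0.2],
  [0,0,-0.117,0,0,0,0.2],
  [0,0,-0.117,0,0,0,-1],
  [0,0,-0.117,0,0,0,-1],
  [0,0,-0.117,0,0,0,-1],
  [0,0,-0.117,0,0,0,-1],
  [0,0,-0.117,0,0,0,-1],
])

```text
t: 12.3
eef_pos: [497.7, -18.8, 41.4]
tcp_rot: [-0.607, 1.57, -0.074]
ft_force: [-0.6, 0.4, 0.2]
opening: 0.235
```

move_arm([
  [0,0,0,0,0,0,-1],
  [0,0,0,0,0,0,-1],
  [0,0,0,0,0,0,-1],
])

```text
t: 12.6
eef_pos: [497.3, -18.6, 40.9]
tcp_rot: [2.189, 1.57, 2.723]
ft_force: [-1.7, 2.9, 3.4]
opening: 0.127
```

Run:
```python
from h import *
np.set_printoptions(precision=2,suppress=True)
a,K,M=cam("scene");b,K2,M2=cam("side")
s=state();m=R.from_euler('xyz',s["tcp_rot"]).as_matrix();print(s["t"],s["eef_pos"],s["ft_force"],s["opening"],np.degrees(np.arctan2(m[1,1],m[0,1])))
A=cv2.resize(a[165:245,285:365],None,fx=7,fy=7,interpolation=2);B=cv2.resize(b[165:245,290:360],None,fx=7,fy=7,interpolation=2);cv2.imwrite("pics/a10.png",A);cv2.imwrite("pics/b10.png",B)
```

```text
12.7 [497.34 -18.64  40.94] [-2.08  2.44  3.05] 0.12468739018466554 120.53813639250924
```

View pics/a10.png

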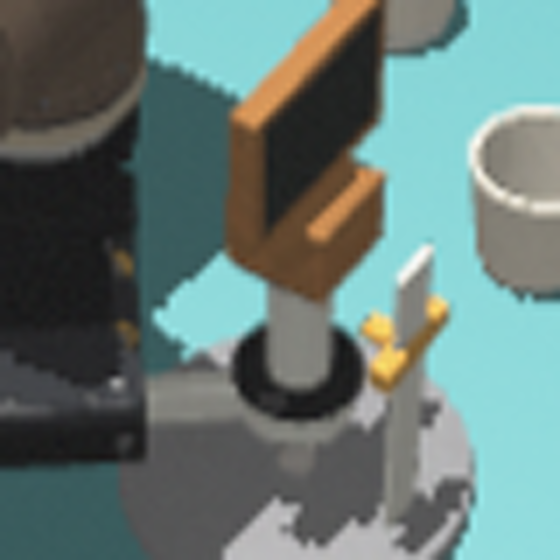

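View pics/b10.png

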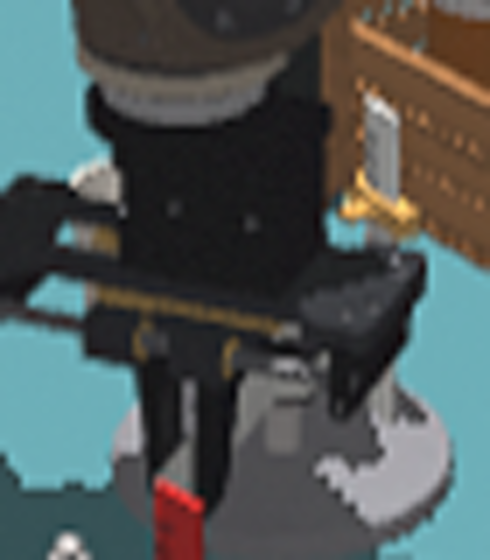

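The lever is gripped (opening 12 mm). Now I'll refine the mark's height from the first views.

Run:
```python
from h import *
a0=cv2.imread("pics/scene0.png");b0=cv2.imread("pics/side0.png")
_,K,M=cam("scene");_,K2,M2=cam("side")
th=np.radians(-7.2);ex=np.array([np.cos(th),np.sin(th),0]);ey=np.array([-ex[1],ex[0],0])
ax=np.array([583.5,32.8,0])
out=[]
for I,KK,MM,(x,y,w,h) in((a0,K,M,(325,195,30,30)),(b0,K2,M2,(325,180,30,30))):
    k=13;c=cv2.resize(I[y:y+h,x:x+w],None,fx=k,fy=k,interpolation=cv2.INTER_NEAREST)
    for z in range(112,133,4):
        for s in(-5,5):
            p=proj(KK,MM,ax+30*ex+s*ey+[0,0,z])[0]; q=((p-[x,y]+.5)*k).astype(int); cv2.circle(c,tuple(q),2,(255,0,255) if z==120 else (255,0,0),-1)
    out.append(c)
cv2.imwrite("pics/tip.png",np.hstack(out))
```

```text
(no output)
```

View pics/tip.png

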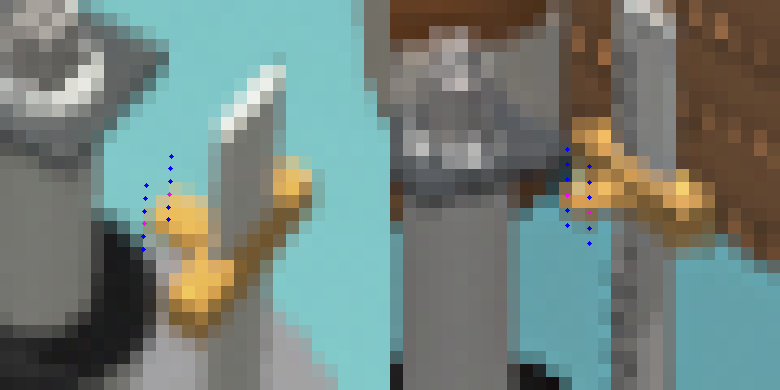

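move_arm([
  [0,0,0.004,0,0,0,-1],
  [0,0,0.01,0,0,0,-1],
  [0,0,0.018,0,0,0,-1],
  [0,0,0.026,0,0,0,-1],
  [0,0,0.034,0,0,0,-1],
  [0,0,0.041,0,0,0,-1],
  [0,0,0.045,0,0,0,-1],
  [0,0,0.046,0,0,0,-1],
  [0,0,0.046,0,0,0,-1],
  [0,0,0.046,0,0,0,-1],
])

```text
t: 13.8
eef_pos: [497.3, -18.7, 86.9]
tcp_rot: [1.683, 1.571, 2.216]
ft_force: [0.5, 4.0, -4.4]
opening: 0.128
```

Run:
```python
from h import *
np.set_printoptions(precision=2,suppress=True)
a,K,M=cam("scene");b,K2,M2=cam("side")
s=state();print(s["t"],s["eef_pos"],s["ft_force"],s["moment"],s["opening"])
cv2.imwrite("pics/scene11.png",a);cv2.imwrite("pics/side11.png",b)
A=cv2.resize(a[165:235,300:360],None,fx=8,fy=8,interpolation=2);B=cv2.resize(b[165:235,310:360],None,fx=8,fy=8,interpolation=2);cv2.imwrite("pics/a11.png",A);cv2.imwrite("pics/b11.png",B)
```

```text
13.9 [497.38 -18.69  86.9 ] [ 0.69  4.64 -4.74] [ 0.97 -0.09  0.31] 0.12050670538082572
```

View pics/a11.png

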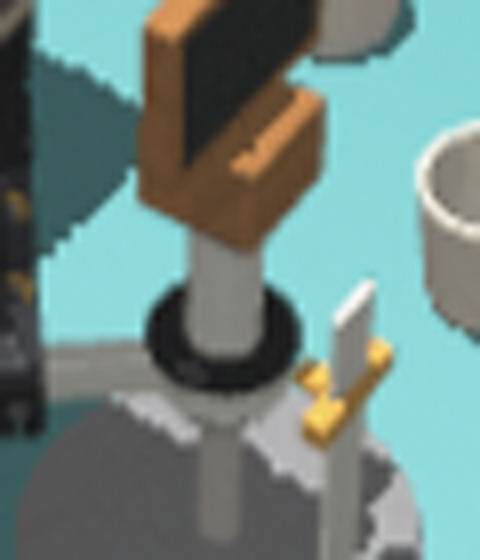

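View pics/b11.png

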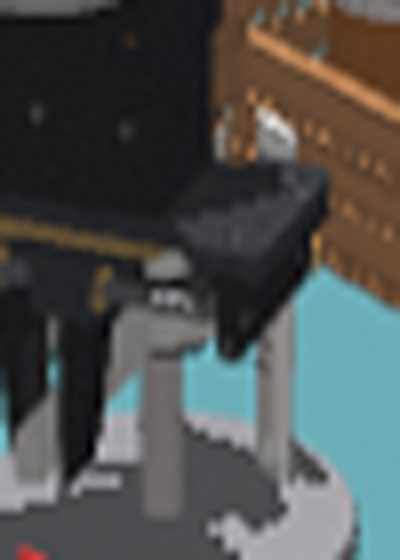

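Run:
```python
from h import *
np.set_printoptions(precision=2,suppress=True)
a0=cv2.imread("pics/scene0.png");b0=cv2.imread("pics/side0.png");a1=cv2.imread("pics/scene11.png")
_,K,M=cam("scene");_,K2,M2=cam("side")
th=np.radians(-7.2);ex=np.array([np.cos(th),np.sin(th),0]);ey=np.array([-ex[1],ex[0],0])
t=np.linspace(0,2*np.pi,60)
def fl(I,box):
    x,y,w,h=box;g=I[y:y+h,x:x+w].max(2);m=(g<55).astype(np.uint8)
    n,l,st,ce=cv2.connectedComponentsWithStats(m);k=1+st[1:,4].argmax();c=np.argwhere(l==k)[:,::-1].astype(np.float32)+[x,y]
    hull=cv2.convexHull(c.astype(np.float32));return c.min(0),c.max(0),cv2.fitEllipse(hull)
for n,I,KK,MM,box,z in(("sc0",a0,K,M,(310,205,30,25),72.5),("si0",b0,K2,M2,(310,200,32,20),72.5),("sc1",a1,K,M,(315,195,25,22),118.5)):
    mn,mx,e=fl(I,box)
    C=np.vstack([np.array([583.5,32.8,z+dz])+27*(np.cos(t)[:,None]*ex+np.sin(t)[:,None]*ey) for dz in(2.5,-2.5)]);p=proj(KK,MM,C)
    print(n,"obs",mn,mx,e,"pred",p.min(0),p.max(0),(p.min(0)+p.max(0))/2)
def br(I,box):
    x,y,w,h=box;c=I[y:y+h,x:x+w].astype(int);m=((c[...,2]-c[...,0])>70).astype(np.uint8);return m
print(br(a0,(330,200,30,30)));
k=16
out=[]
for I,(x,y,w,h) in((a0,(330,202,24,24)),(a1,(330,202,24,24))):
    out.append(cv2.resize(I[y:y+h,x:x+w],None,fx=k,fy=k,interpolation=cv2.INTER_NEAREST))
cv2.imwrite("pics/tip2.png",np.hstack(out))
```

```text
sc0 obs [319. 212.] [336. 224.] ((327.2654724121094, 217.50143432617188), (13.821779251098633, 17.686561584472656), 89.57762145996094) pred [317.54 209.67] [336.61 225.22] [327.07 217.44]
si0 obs [319. 208.] [338. 216.] ((328.382568359375, 211.87059020996094), (9.270031929016113, 20.625890731811523), 84.8261489868164) pred [321.37 206.36] [339.31 216.72] [330.34 211.54]
sc1 obs [319. 201.] [336. 213.] ((327.3610534667969, 206.51181030273438), (14.070701599121094, 17.73388671875), 90.265380859375) pred [317.57 198.69] [337.16 214.37] [327.37 206.53]
[[0 0 0 0 0 0 0 0 0 0 0 0 0 0 0 0 0 0 0 0 0 0 0 0 0 0 0 0 0 0]
 [0 0 0 0 0 0 0 0 0 0 0 0 0 0 0 0 0 0 0 0 0 0 0 0 0 0 0 0 0 0]
 [0 0 0 0 0 0 0 0 0 0 0 0 0 0 0 0 0 0 0 0 0 0 0 0 0 0 0 0 0 0]
 [0 0 0 0 0 0 0 0 0 0 0 0 0 0 0 0 0 0 0 0 0 0 0 0 0 0 0 0 0 0]
 [0 0 0 0 0 0 0 0 0 0 0 0 0 0 0 0 0 0 0 0 0 0 0 0 0 0 0 0 0 0]
 [0 0 0 0 0 0 0 0 0 0 0 0 0 0 0 0 0 0 0 0 0 0 0 0 0 0 0 0 0 0]
 [0 0 0 0 0 0 0 0 0 0 0 0 0 0 0 0 0 0 0 0 0 0 0 0 0 0 0 0 0 0]
 [0 0 0 0 0 0 0 0 0 0 0 0 0 0 0 0 0 0 0 0 0 0 0 0 0 0 0 0 0 0]
 [0 0 0 0 0 0 0 0 0 0 0 0 0 0 0 0 1 1 1 0
[... 645 characters left out ...]
0 0 0]
 [0 0 0 0 0 0 0 0 0 1 1 0 0 0 0 0 0 0 0 0 0 0 0 0 0 0 0 0 0 0]
 [0 0 0 0 0 0 0 0 0 0 0 0 0 0 0 0 0 0 0 0 0 0 0 0 0 0 0 0 0 0]
 [0 0 0 0 0 0 0 0 0 0 0 0 0 0 0 0 0 0 0 0 0 0 0 0 0 0 0 0 0 0]
 [0 0 0 0 0 0 0 0 0 0 0 0 0 0 0 0 0 0 0 0 0 0 0 0 0 0 0 0 0 0]
 [0 0 0 0 0 0 0 0 0 0 0 0 0 0 0 0 0 0 0 0 0 0 0 0 0 0 0 0 0 0]
 [0 0 0 0 0 0 0 0 0 0 0 0 0 0 0 0 0 0 0 0 0 0 0 0 0 0 0 0 0 0]
 [0 0 0 0 0 0 0 0 0 0 0 0 0 0 0 0 0 0 0 0 0 0 0 0 0 0 0 0 0 0]
 [0 0 0 0 0 0 0 0 0 0 0 0 0 0 0 0 0 0 0 0 0 0 0 0 0 0 0 0 0 0]
 [0 0 0 0 0 0 0 0 0 0 0 0 0 0 0 0 0 0 0 0 0 0 0 0 0 0 0 0 0 0]
 [0 0 0 0 0 0 0 0 0 0 0 0 0 0 0 0 0 0 0 0 0 0 0 0 0 0 0 0 0 0]
 [0 0 0 0 0 0 0 0 0 0 0 0 0 0 0 0 0 0 0 0 0 0 0 0 0 0 0 0 0 0]]
```

View pics/tip2.png

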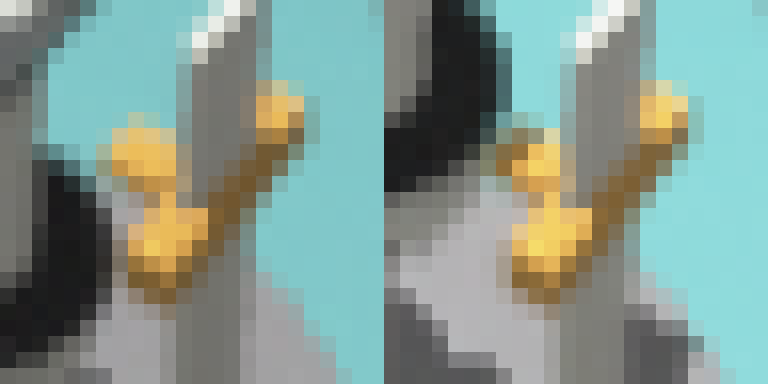

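Run:
```python
from h import *
np.set_printoptions(precision=2,suppress=True)
a0=cv2.imread("pics/scene0.png");b0=cv2.imread("pics/side0.png")
_,K,M=cam("scene");_,K2,M2=cam("side")
th=np.radians(-7.2);ex=np.array([np.cos(th),np.sin(th),0]);ey=np.array([-ex[1],ex[0],0]);ax=np.array([583.5,32.8,0])
k=25;out=[]
for I,KK,MM,(x,y,w,h) in((a0,K,M,(333,202,15,20)),(b0,K2,M2,(335,186,16,20))):
    c=cv2.resize(I[y:y+h,x:x+w],None,fx=k,fy=k,interpolation=cv2.INTER_NEAREST)
    for z,col in((119,(255,0,0)),(123,(255,0,255))):
        # tongue box outline at mid z, half thickness 2
        for zz in(-2,2):
            q=[tuple(((proj(KK,MM,ax+r*ex+s*ey+[0,0,z+zz])[0]-[x,y]+.5)*k).astype(int)) for r,s in((42,5),(30,5),(30,-5),(42,-5))]
            cv2.polylines(c,[np.array(q)],False,col,1)
    out.append(c)
cv2.imwrite("pics/tip3.png",np.hstack(out))
```

```text
(no output)
```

View pics/tip3.png

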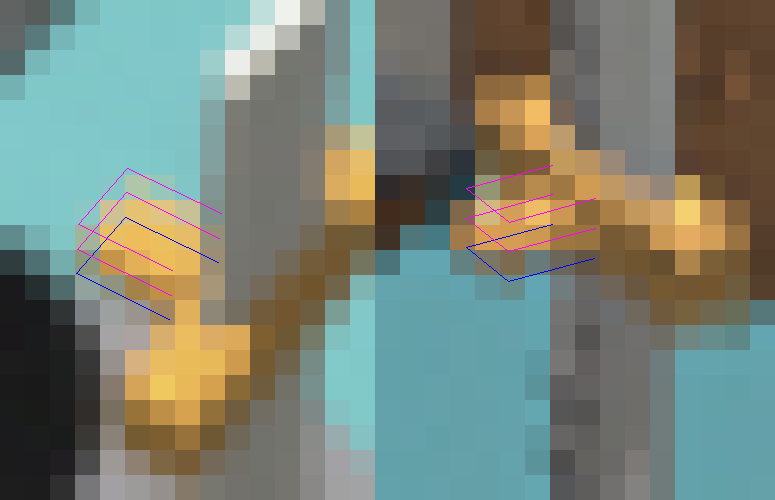

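Run:
```python
from h import *
np.set_printoptions(precision=2,suppress=True)
a0=cv2.imread("pics/scene0.png");b0=cv2.imread("pics/side0.png")
_,K,M=cam("scene");_,K2,M2=cam("side")
th=np.radians(-7.2);ex=np.array([np.cos(th),np.sin(th),0]);ey=np.array([-ex[1],ex[0],0]);ax=np.array([583.5,32.8,0])
k=18;out=[]
for I,KK,MM,(x,y,w,h) in((a0,K,M,(333,196,20,28)),(b0,K2,M2,(333,176,22,28))):
    c=cv2.resize(I[y:y+h,x:x+w],None,fx=k,fy=k,interpolation=cv2.INTER_NEAREST)
    d=lambda P,col:cv2.polylines(c,[((proj(KK,MM,np.array(P))-[x,y]+.5)*k).astype(np.int32)],True,col,1)
    z=121.5
    for zz in(-6,6): d([ax+r*ex+s*ey+[0,0,z+zz] for r,s in((45,23),(45,-23),(55,-23),(55,23))],(255,0,0))
    for zz in(-2,2): d([ax+r*ex+s*ey+[0,0,z+zz] for r,s in((45,5),(30,5),(30,-5),(45,-5))],(255,0,255))
    d([ax+r*ex+s*ey+[0,0,165] for r,s in((48,11),(48,-11),(52,-11),(52,11))],(0,0,255))
    out.append(c)
cv2.imwrite("pics/tip4.png",np.hstack(out))
```

```text
(no output)
```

View pics/tip4.png

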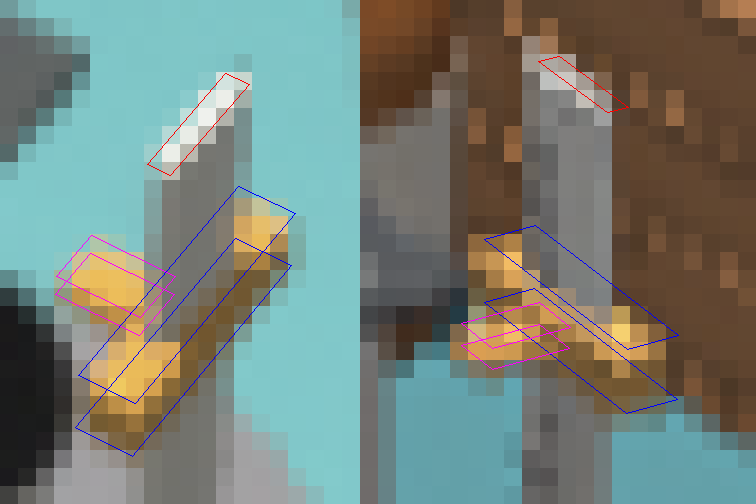

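Scene overlays of the strip top (known 165) line up, and tongue and rider fit a mark height of about 121. The flange ellipse confirms the leg lifted with the hand (118.5 now). I'll raise 2.5 mm and work out the arc.

Run:
```python
import numpy as np
c=np.array([583.5,32.8]);p=np.array([497.4,-18.7]);v=p-c
print(np.hypot(*v),np.degrees(np.arctan2(v[1],v[0]))%360)
def f(a):
    t=np.radians(a);return c+np.array([[np.cos(t),-np.sin(t)],[np.sin(t),np.cos(t)]])@v
for base in(0,-35,-70):
    print(base,[[*(np.round((f(base-d)-f(base))/1000,4)),-d] for d in range(4,43,1) if d in(3,6,9,12,16,20,24,28,32,35,4,8)])
```

```text
100.3267661195157 210.8854033781637
0 [[np.float64(-0.0034), np.float64(0.0061), -4], [np.float64(-0.0049), np.float64(0.0093), -6], [np.float64(-0.0063), np.float64(0.0125), -8], [np.float64(-0.007), np.float64(0.0141), -9], [np.float64(-0.0088), np.float64(0.019), -12], [np.float64(-0.0109), np.float64(0.0257), -16], [np.float64(-0.0124), np.float64(0.0326), -20], [np.float64(-0.0135), np.float64(0.0395), -24], [np.float64(-0.0141), np.float64(0.0464), -28], [np.float64(-0.0142), np.float64(0.0535), -32], [np.float64(-0.014), np.float64(0.0587), -35]]
-35 [[np.float64(0.0007), np.float64(0.007), -4], [np.float64(0.0013), np.float64(0.0104), -6], [np.float64(0.002), np.float64(0.0139), -8], [np.float64(0.0024), np.float64(0.0156), -9], [np.float64(0.0037), np.float64(0.0206), -12], [np.float64(0.0059), np.float64(0.0273), -16], [np.float64(0.0085), np.float64(0.0338), -20], [np.float64(0.0116), np.float64(0.0401), -24], [np.float64(0.0151), np.float64(0.0461), -28], [np.float64(0.019), np.float64(0.0519), -32], [np.float64(0.0222), np.float64(0.0561), -35]]
-70 [[np.float64(0.0046), np.float64(0.0053), -4], [np.float64(0.007), np.float64(0.0078), -6], [np.float64(0.0096), np.float64(0.0102), -8], [np.float64(0.0109), np.float64(0.0114), -9], [np.float64(0.0149), np.float64(0.0148), -12], [np.float64(0.0205), np.float64(0.019), -16], [np.float64(0.0263), np.float64(0.0228), -20], [np.float64(0.0325), np.float64(0.0262), -24], [np.float64(0.0388), np.float64(0.0291), -28], [np.float64(0.0454), np.float64(0.0316), -32], [np.float64(0.0504), np.float64(0.0332), -35]]
```

move_arm([
  [0,0,0.0015,0,0,0,-1],
  [0,0,0.0025,0,0,0,-1],
  [0,0,0.0025,0,0,0,-1],
])

```text
t: 14.5
eef_pos: [497.3, -18.7, 89.4]
tcp_rot: [2.017, 1.57, 2.549]
ft_force: [0.3, 4.9, -4.9]
opening: 0.124
```

move_arm([
  [-0.0034,0.0061,0,0,0,-4,-1],
  [-0.0063,0.0125,0,0,0,-8,-1],
  [-0.0088,0.019,0,0,0,-12,-1],
  [-0.0109,0.0257,0,0,0,-16,-1],
  [-0.0124,0.0326,0,0,0,-20,-1],
  [-0.0135,0.0395,0,0,0,-24,-1],
  [-0.0141,0.0464,0,0,0,-28,-1],
  [-0.0142,0.0535,0,0,0,-32,-1],
  [-0.014,0.0587,0,0,0,-35,-1],
  [-0.014,0.0587,0,0,0,-35,-1],
])

```text
t: 15.5
eef_pos: [483.3, 40.2, 89.4]
tcp_rot: [3.095, 1.57, 3.016]
ft_force: [0.2, 2.0, -4.6]
opening: 0.121
```

move_arm([
  [0.0007,0.007,0,0,0,-4,-1],
  [0.002,0.0139,0,0,0,-8,-1],
  [0.0037,0.0206,0,0,0,-12,-1],
  [0.0059,0.0273,0,0,0,-16,-1],
  [0.0085,0.0338,0,0,0,-20,-1],
  [0.0116,0.0401,0,0,0,-24,-1],
  [0.0151,0.0461,0,0,0,-28,-1],
  [0.019,0.0519,0,0,0,-32,-1],
  [0.0222,0.0561,0,0,0,-35,-1],
  [0.0222,0.0561,0,0,0,-35,-1],
])

```text
t: 16.5
eef_pos: [505.7, 95.9, 89.3]
tcp_rot: [-2.418, 1.57, -3.106]
ft_force: [-0.6, -0.1, -5.0]
opening: 0.122
```

move_arm([
  [0.0023,0.0026,0,0,0,-2,-1],
  [0.0046,0.0053,0,0,0,-4,-1],
  [0.0046,0.0053,0,0,0,-4,-1],
])

```text
t: 16.8
eef_pos: [510.2, 101.0, 89.3]
tcp_rot: [-2.383, 1.571, -3.141]
ft_force: [-0.4, 0.9, -5.5]
opening: 0.124
```

move_arm([
  [0.0012,0.0012,0,0,0,-1,-1],
  [0.0024,0.0025,0,0,0,-2,-1],
  [0.0024,0.0025,0,0,0,-2,-1],
])

```text
t: 17.1
eef_pos: [511.1, 102.1, 88.9]
tcp_rot: [-1.772, 1.566, -2.563]
ft_force: [-6.0, -13.6, -4.5]
opening: 0.126
```

Run:
```python
from h import *
np.set_printoptions(precision=2,suppress=True)
s=state();m=R.from_euler('xyz',s["tcp_rot"]).as_matrix();p=s["eef_pos"]-[583.5,32.8,0];print(s["t"],s["eef_pos"],s["ft_force"],s["moment"],np.degrees(np.arctan2(p[1],p[0])),np.hypot(p[0],p[1]),np.degrees(np.arctan2(m[1,1],m[0,1]))+90)
```

```text
17.1 [511.07 102.09  88.91] [ -6.03 -13.63  -4.46] [-2.27  0.92  0.51] 136.26893928123278 100.23874701778934 134.63876450983634
```

The force jumps to about 15 N at 136° (135.6° was expected for the stop), so the lever is against its end stop. I'll check the height and surroundings.

Run:
```python
from h import *
np.set_printoptions(precision=2,suppress=True)
a,K,M=cam("scene");b,K2,M2=cam("side");s=state();print(s["t"],s["eef_pos"],s["ft_force"],s["opening"])
cv2.imwrite("pics/scene12.png",a);cv2.imwrite("pics/side12.png",b)
x,y,w,h=315,190,28,26;g=a[y:y+h,x:x+w].max(2);m=(g<55).astype(np.uint8)
n,l,st,ce=cv2.connectedComponentsWithStats(m);k=1+st[1:,4].argmax();c=np.argwhere(l==k)[:,::-1].astype(np.float32)+np.float32([x,y]);print(cv2.fitEllipse(cv2.convexHull(c)),c.min(0),c.max(0))
for z in(118,120,121,122): print(z,proj(K,M,[583.5,32.8,z]))
th=np.radians(-7.2);ex=np.array([np.cos(th),np.sin(th),0]);ey=np.array([-ex[1],ex[0],0]);ax=np.array([583.5,32.8,0])
out=[]
for I,KK,MM,(x,y,w,h),k in((a,K,M,(313,190,42,42),9),(b,K2,M2,(308,176,46,46),9)):
    out.append(cv2.resize(I[y:y+h,x:x+w],None,fx=k,fy=k,interpolation=cv2.INTER_CUBIC))
H=min(o.shape[0] for o in out);cv2.imwrite("pics/f12.png",np.hstack([o[:H] for o in out]))
```

```text
17.2 [511.08 102.08  88.91] [ -6.43 -13.39  -5.48] 0.1291292105884729
((327.56982421875, 205.94940185546875), (14.242791175842285, 18.83246612548828), 87.89791870117188) [319. 200.] [337. 213.]
118 [[327.35 206.55]]
120 [[327.36 206.06]]
121 [[327.37 205.82]]
122 [[327.37 205.57]]
```

View pics/f12.png

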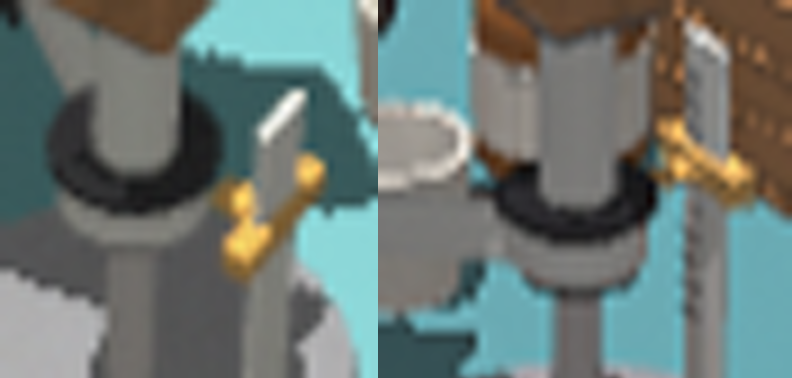

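View pics/scene12.png

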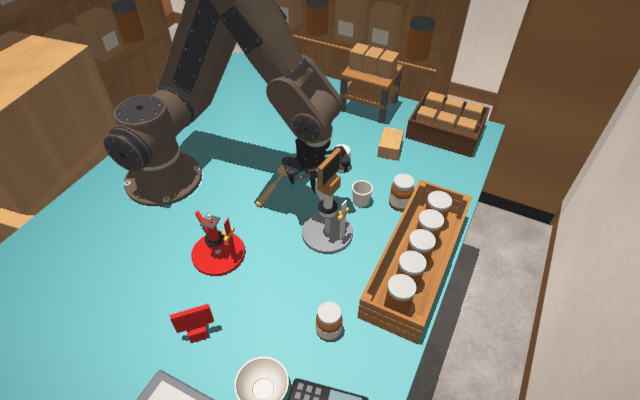

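View pics/side12.png

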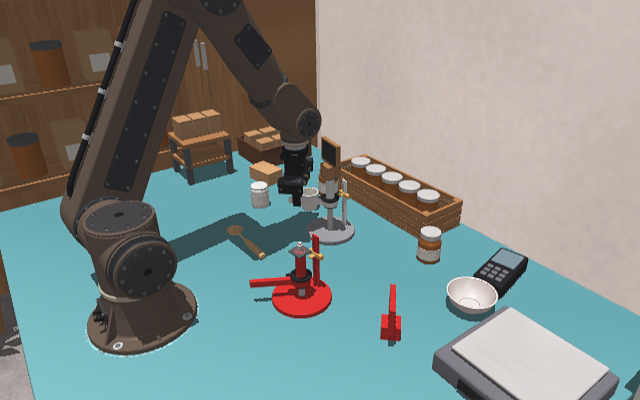

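Now the side view shows flange and tongue together at about (330,200). I'll compare their heights relatively in each camera.

Run:
```python
from h import *
np.set_printoptions(precision=2,suppress=True)
a=cv2.imread("pics/scene12.png");b=cv2.imread("pics/side12.png")
_,K,M=cam("scene");_,K2,M2=cam("side")
x,y,w,h=318,190,30,20;g=b[y:y+h,x:x+w].max(2);m=(g<60).astype(np.uint8)
n,l,st,ce=cv2.connectedComponentsWithStats(m);k=1+st[1:,4].argmax();c=np.argwhere(l==k)[:,::-1].astype(np.float32)+np.float32([x,y]);print("side",cv2.fitEllipse(cv2.convexHull(c)),c.min(0),c.max(0))
th=np.radians(-7.2);ex=np.array([np.cos(th),np.sin(th),0]);ey=np.array([-ex[1],ex[0],0]);ax=np.array([583.5,32.8,0])
t=np.linspace(0,2*np.pi,73)
z=121
for KK,MM in((K,M),(K2,M2)):
    C=np.vstack([ax+[0,0,z+d]+27*(np.cos(t)[:,None]*ex+np.sin(t)[:,None]*ey) for d in(-2.5,2.5)]);p=proj(KK,MM,C);print(p.min(0),p.max(0),(p.min(0)+p.max(0))/2)
out=[]
for I,KK,MM,(x,y,w,h),k in((a,K,M,(316,194,36,28),11),(b,K2,M2,(318,184,36,28),11)):
    c=cv2.resize(I[y:y+h,x:x+w],None,fx=k,fy=k,interpolation=cv2.INTER_NEAREST)
    d=lambda P,col:cv2.polylines(c,[((proj(KK,MM,np.array(P))-[x,y]+.5)*k).astype(np.int32)],True,col,1)
    for zz in(-2.5,2.5): d(ax+[0,0,z+zz]+27*(np.cos(t)[:,None]*ex+np.sin(t)[:,None]*ey),(0,255,0))
    for zz in(-2,2): d([ax+r*ex+s*ey+[0,0,z+zz] for r,s in((45,5),(30,5),(30,-5),(45,-5))],(255,0,255))
    out.append(c)
cv2.imwrite("pics/f13.png",np.hstack(out))
```

```text
side ((329.3517150878906, 197.3368377685547), (9.757913589477539, 18.02566146850586), 91.0760269165039) [320. 194.] [338. 202.]
[317.58 198.08] [337.19 213.77] [327.38 205.92]
[321.17 192.31] [339.4  202.39] [330.29 197.35]
```

View pics/f13.png

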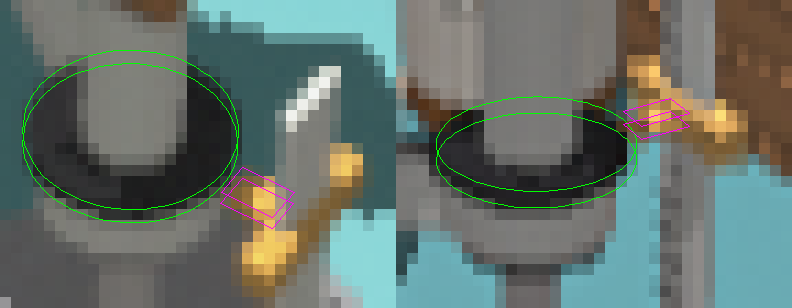

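Flange fits 120.5–121 in both views and the tongue overlays at 121, so they are level to about 1 mm. The cup, can, jars, spoon, bowl and red items are in their original pixels. I'll hold briefly, then hand in.

move_arm([
  [0,0,0,0,0,0,-1],
  [0,0,0,0,0,0,-1],
  [0,0,0,0,0,0,-1],
  [0,0,0,0,0,0,-1],
  [0,0,0,0,0,0,-1],
])

```text
t: 17.8
eef_pos: [511.1, 102.1, 88.9]
tcp_rot: [-1.787, 1.566, -2.579]
ft_force: [-6.3, -13.4, -5.5]
opening: 0.125
```

Run:
```python
from cell import job_done
print(job_done())
```

```text
the job is handed in; nothing more can be done
None
```

The job is handed in at about 18 s. The sign is home on the spigot, and the arm is still gripping the closed lever with the leg at the mark.

- **Sign:** It bottomed out at the height expected for full seating, under about 17 N. After release it stood upright and square to the stand, a broad face towards the gauge strip.
- **Height:** I lifted the leg by its lever and kept it at that height while closing. At the end the flange measured 120.5–121 mm in both fixed views. The pointer tongue measured about 121 mm, good to roughly 1–1.5 mm.
- **Lever:** It closed until the force rose to about 15 N at 136°, where the end stop was expected at 135.6°. It stayed steady for the last half second.
- **Surroundings:** In the final pictures the pointer and the other things on the counter were where they started, judged by eye.
- **Disagreements:** My readings of the pointer height scattered between 119 and 122.5 mm. The side camera also sat about 1 pixel off sideways. As the stop took the load while closing, the hand's measured height settled about 0.5 mm; I left it, as it was still level with the mark.

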